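# Load a combustion boat and hold the inlet arm at the 100 mark

### The arm

A 7-joint arm with a two-finger parallel gripper is mounted at the origin on a cart in front of the work surface, level with it; the furniture and walls round the work are solid. World frame = base frame: x ahead of the robot, y to its left, z up, the work surface at z = 0. Lengths are in m, angles in rad, forces in N, time in s.
With the tool pointing down it reaches from about 0.4 to 0.85 m from the base axis. Payload 10.4 kg.
Tool frame: the origin (TCP) lies midway between the tips of the shut fingers; the grasp point (between the pads) lies 19 mm behind it; z points along the fingers, y is the line along which they close (so a half turn about z gives the same grasp; the last joint's range is limited). The gripper opens to 87 mm and grips with 3 to 60 N. Pads are 19 mm wide; open, the fingers measure 117 mm over their backs; the gripper's body (75 mm by 190 mm) begins 51 mm behind the grasp point.
Start: joints at [-1.213, 0.332, -0.065, 1.46, 0.022, 1.35, -0.088], TCP at [0.232, 0.58, 0.223] pointing down, gripper open.
Joint ranges: [-2.6, 2.6], [-0.5, 2.12], [-1.47, 1.34], [0.16, 2.42], [-1.27, 4.41], [0.06, 2.06], [-2.6, 2.6]. Speed limits (rad/s): [2.22, 2.22, 2.79, 2.79, 3.14, 3.14, 3.14].

### API

Orientations are given as a unit quaternion [x, y, z, w].
In Python, from bench import r gives the robot as it stands.
- The arm moves only by the tool apply_moves, never from a script. Its argument "steps" is a list of rows, each a list of 7 numbers: the turn, a rotation vector about the tool's x, y, z in rad, then the shift along the tool's x, y, z in mm, then the opening, from -1 (shut) to 1 (fully open). In form: [[ax, ay, az, x, y, z, claw], ...]. A call has 1 to 20 rows; each row is the pose to reach, as a shift and turn from the pose commanded when the call began, along the tool's axes at that moment; what a row does not reach only later rows make up. A row lasts 1/12 s, in which the tool goes at most 41.7 mm and 7.16 degrees, less where a joint would pass 70% of its speed; a pose out of reach is approached as far as the arm can. A call with a gripper value outside its range is refused whole. The fingers move at their own pace and stop on an object; "force" is the grip in N (left out, the last holds). Time passes only in rows, so rows that repeat a pose let the fingers close. It gives the time, the measured TCP pose, the force, the opening and the grip force at its end, in the units of the state.
- r.read_state(): the state, without advancing time (a new reading comes with each control period).
- r.camera(name): name is "scene" or "top" or "wrist"; returns a dict with "pixels" (420x560x3 uint8, red, green, blue), "z_map" (420x560 float32, m along the optical axis (not along the pixel's ray), 0 where there is no reading), "fovy" (degrees; the focal length in pixels is half the picture's height over the tangent of half this angle, whatever the lens; pixels are square), "cx", "cy" (the principal point, pixels), "position" and "orientation" of the camera in the world. Camera axes: x right, y down, z forward; pixel columns grow to the right and rows downward; lengths in m; the calibration is good to about 2 mm. A picture is of the moment at which its call begins.
- r.close_job(): hands the job in; it is judged then, once.
The state is a dict: "time": time; "joint_positions": joint angles; "joint_vel": joint speeds; "joint_torque": joint torques, N m; "ee_pos": TCP position; "eef_rot": TCP orientation; "ft_force": force on the tool from outside, world axes, zero at the start; "torque": the same for the moment, N m; "width": finger opening in m; "grip_force": force on a finger pad.
Only numpy, scipy, OpenCV 4.12 (cv2) and the standard library are available. Lean on these libraries where they do the work, as an engineer would, in place of code of your own. Each camera call takes 0.05 s, during which the arm holds its last target. There are 200 camera calls.

### The job

Take the long ceramic boat out of the steel tray and set it in the spoon at the end of the tube furnace's parked boat arm, and let go of it. Then grip the arm's handle so that its lock button is squeezed in (do not force the arm against its lock) and slide the arm out into the furnace tube to 100 on its millimetre scale, the second long mark after zero. The arm is drawn back by a spring: finish while still holding the handle at that mark, and leave the other things where they are.

Things in the scene. Friction and masses are not known exactly. Their poses are not given: they have to be found in the camera images.
- boat_long_mid (a point): Centre (half-way up) of the long boat, the one to load: a loose open trough of white ceramic, 66 mm long (its y), 20 mm wide (x), 16 mm high, walls 2.5 mm, about 30 g, upright in the tray. Grasp it across its width, from above. It lies in any of the three boat places of the tray, roughly lengthwise along the tray's x (within 0.4 rad).
- boat_short1_mid (a point): Centre (half-way up) of a short boat, not to be used: like the long one, but 44 mm long.
- boat_short2_mid (a point): Centre (half-way up) of a short boat, not to be used: like the long one, but 44 mm long.
- tray: Fixed steel tray, 140 x 240 mm (x, y), 22 mm high, floor 3 mm above the bench; origin under its centre. Three boats lie 70 mm apart along its y, lengthwise about along its x, in its near (-x) half; two stir bars and a cartridge lie in its far half.
- lock_button (a joint): Travel of the lock button, m: 0 out (locked), 0.005 fully in, flush with the handle. The parked arm is free when the button is in by more than 3.5 mm; that takes 5.7 N, fully in 6.6 N. Off its parking place the latch bar keeps the button at least about 3 mm in.
- push_arm (a joint): Extension of the arm, m: 0 parked, 0.100 at the wanted mark, end stop 0.115. A spring draws it back with 2.2 N when parked and 5 N at 100 mm. While locked it gives no more than about 2 mm under a 20 N push.
- tape_roll: Bystander, loose: label tape roll lying flat on the notebook, 66 x 18 mm; origin under its centre.
- beaker: Bystander, loose: glass beaker, 61 x 69 mm; origin under its centre.
- bottle: Bystander, loose: glass bottle with screw cap, 56 x 104 mm; origin under its centre.
- timer: Bystander, loose: bench timer, 42 x 62 x 62 mm; origin under its centre.
- tip_box: Bystander, loose: pipette tip box, 68 x 106 x 67 mm; origin under its centre.
- wash_bottle: Bystander, loose: white squeeze bottle, 68 x 170 mm; origin under its centre.
- stir_bar_a: Bystander, loose: white stir bar in the tray, 25 x 10 mm; origin under its centre.
- stir_bar_b: Bystander, loose: white stir bar in the tray, 25 x 10 mm; origin under its centre.
- cartridge: Bystander, loose: white flanged cartridge lying in the tray, 69 x 19 x 19 mm; origin under its centre.
- boat_inlet: Fixed unit, 130 x 405 mm: tube furnace at its -y end (y -138 to -242 mm, 132 mm high, tube bore 47 mm, mouth at y = -128 mm), guide channel of the arm at its +y end. Origin on the bench under the arm's axis, which runs along y, 85 mm up; extending goes to -y. White scale along the channel's front (-x): marks every 10 mm, long ones every 50 mm. Turned up to 0.18 rad.
- handle_grip (a point): Centre of the arm's handle at button height, 131 mm above the bench; axes as boat_inlet. Upright black block 34 mm wide (x), 30 mm long (y), 105 to 155 mm above the bench; the scale ledge passes 10 mm below it. The lock button (16 mm round) stands 5 mm out of its front (-x) face and goes in along +x. A pinch across x from above, here, of 20 N or more squeezes it flush; the handle then slides along -y.
- spoon_seat (a point): Middle of the spoon's floor, 75 mm above the bench, 190 mm ahead (-y) of the handle, 58 mm short of the furnace when parked; axes as boat_inlet. Steel spoon for the long boat, lengthwise along y: 72 x 25 mm between flared lips 7 mm high, its sides open for 46 mm at mid-length so that fingers closing across x fit. The centre of a seated boat is 8 mm above this point.

How it is judged:
By the outcome, as a careful person would: the job done as asked, in the order asked, and still so for the second after the job is handed in, while the arm keeps its last pose, push and grip.
It also fails if it takes over 61 s, if anything falls off the work surface, if the arm or the gripper's body presses on something with over 40 N, if the wrist force passes 120 N, or if a joint passes its speed limit or range.

## Working session

There is one attempt and no reset: what is moved stays moved. The work goes in short steps, Python scripts to look and compute and a tool call to move; the robot and the scene stay as the last step left them, time stands still between calls to the robot, and variables do not carry over. Pictures are saved under pics/ and viewed, at most 10 in all, crops included, and the job is handed in when it is done.

Besides the shell and the picture viewer there is one more tool, called after "Emit:" by a JSON object that holds its "fn" and its "kwargs". apply_moves: Moves the arm, as the interface text tells. Its arguments: {"type":"object","properties":{"steps":{"type":"array","items":{"type":"array","items":{"type":"number"}}},"force":{"type":"number"}},"required":["steps"]}

```bash
mkdir -p pics; ls; cat > h.py <<'E'
import numpy as np, cv2
from scipy.spatial.transform import Rotation as R
from bench import r
def cam(n):
    c=r.camera(n); c['f']=c['pixels'].shape[0]/2/np.tan(np.radians(c['fovy'])/2)
    o=np.array(c['orientation']); c['R']=R.from_quat(o).as_matrix() if o.size==4 else o.reshape(3,3)
    return c
def ray(c,u,v):
    return c['R']@np.array([(u-c['cx'])/c['f'],(v-c['cy'])/c['f'],1.])
def plane(c,u,v,z):
    d=ray(c,u,v);p=np.array(c['position']); return p+d*(z-p[2])/d[2]
def cloud(c):
    h,w=c['z_map'].shape; u,v=np.meshgrid(np.arange(w),np.arange(h)); z=c['z_map']
    P=np.stack([(u-c['cx'])/c['f']*z,(v-c['cy'])/c['f']*z,z],-1)
    return P@c['R'].T+np.array(c['position'])
def save(n,img): cv2.imwrite('pics/'+n,cv2.cvtColor(img,cv2.COLOR_RGB2BGR))
E
python3 - <<'E'
from h import *
for n in('top','scene'):
    c=cam(n); save(n+'1.png',c['pixels']); np.savez(n+'1.npz',**c); print(n,c['position'],c['orientation'],c['f'],c['cx'],c['cy'])
s=r.read_state();print(s['ee_pos'],s['eef_rot'],s['width'],s['time'])
E
```

```text
pics
top [0.44469134 0.06718139 1.18029792] [ 0.70914587 -0.70304543  0.03806281 -0.03728923] 388.74633172188527 279.1351047769937 203.61601842066756
scene [-0.13828011 -1.13514534  0.85578679] [ 0.83346196 -0.21193655  0.13725907 -0.49151197] 515.2960840157027 274.9583536392274 207.88539570779557
[0.23216063 0.57992111 0.22183954] [ 1.89243710e-01  9.81929945e-01 -6.26114350e-04 -9.92436275e-05] 0.0870906144671226 0.1
```

View pics/top1.png

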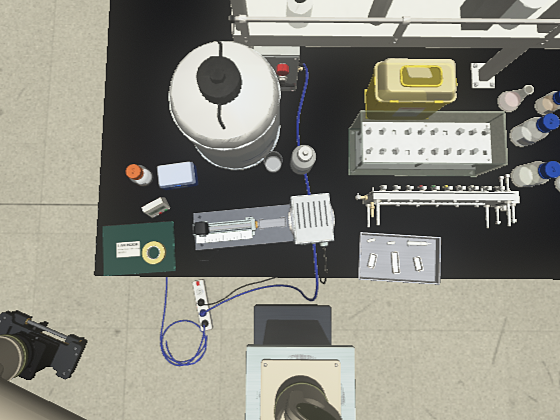

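View pics/scene1.png

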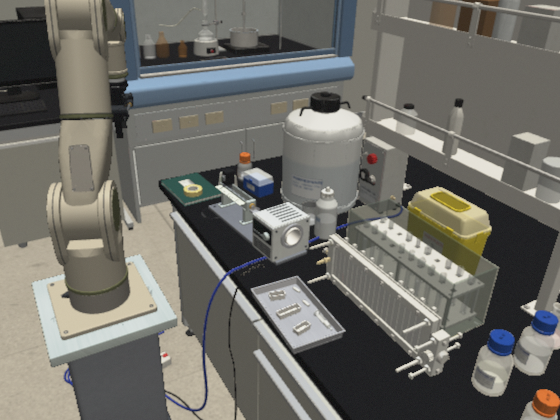

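The top view shows the tray at about (400,258) with three boats at x≈373, 395 and 418, and the boat inlet from (192,230) to (333,215). The handle is near (197,230). I'll enlarge both regions.

```bash
python3 - <<'E'
from h import *
c=dict(np.load('top1.npz')); im=c['pixels']
a=cv2.resize(im[190:255,185:345],None,fx=5,fy=5,interpolation=2); b=cv2.resize(im[230:285,355:445],None,fx=5,fy=5,interpolation=2)
o=np.zeros((600,800,3),np.uint8); o[:325]=a; o[325:600,:450]=b; save('crop1.png',o)
hsv=cv2.cvtColor(im,cv2.COLOR_RGB2GRAY)
m=(hsv>215).astype(np.uint8); m[:232]=0;m[282:]=0;m[:,:360]=0;m[:,440:]=0
n,l,st,ce=cv2.connectedComponentsWithStats(m)
for i in range(1,n):
    if st[i,4]<15: continue
    cs,_=cv2.findContours((l==i).astype(np.uint8),0,2); q=cv2.minAreaRect(cs[0]); P=[plane(c,*x,.019)[:2] for x in cv2.boxPoints(q)]
    print(np.round(plane(c,*q[0],.019),4),st[i,4],np.round([np.linalg.norm(P[0]-P[1]),np.linalg.norm(P[1]-P[2])],3),np.round(P,3).tolist(),q[0])
E
```

```text
[ 0.4625 -0.2078  0.019 ] 15 [0.018 0.006] [[0.465, -0.199], [0.466, -0.217], [0.46, -0.217], [0.459, -0.199]] (371.0, 240.0)
[ 0.4548 -0.352   0.019 ] 61 [0.068 0.006] [[0.458, -0.318], [0.458, -0.386], [0.452, -0.386], [0.452, -0.318]] (419.5, 243.0)
[ 0.4032 -0.2086  0.019 ] 55 [0.043 0.013] [[0.384, -0.198], [0.425, -0.207], [0.423, -0.219], [0.381, -0.21]] (371.57696533203125, 260.1153869628906)
[ 0.3983 -0.2765  0.019 ] 82 [0.013 0.054] [[0.425, -0.269], [0.426, -0.281], [0.372, -0.284], [0.371, -0.272]] (394.5764465332031, 261.9941101074219)
[ 0.3968 -0.3434  0.019 ] 48 [0.012 0.035] [[0.413, -0.334], [0.415, -0.345], [0.381, -0.353], [0.378, -0.342]] (417.176513671875, 262.70587158203125)
```

View pics/crop1.png

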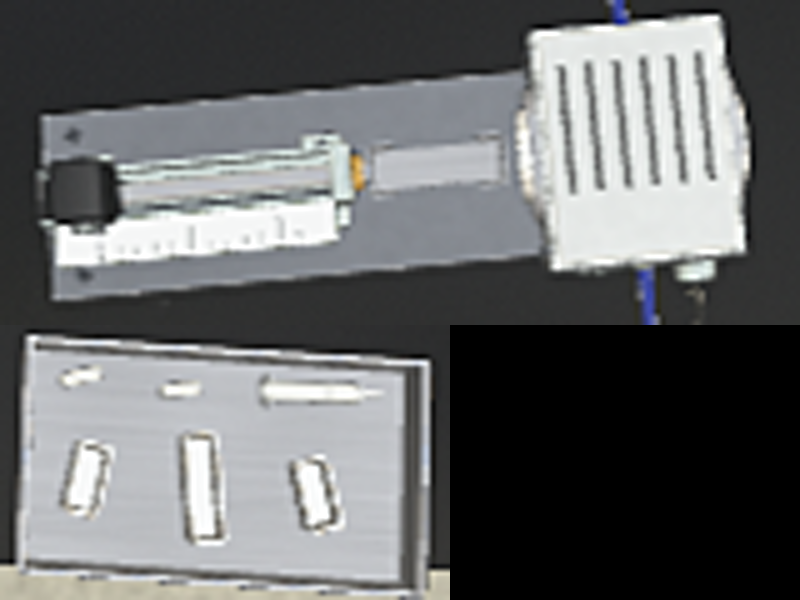

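The lower part of the crop shows the long boat as the middle one (about 395,262), with short boats either side. The upper part shows the handle at crop (82,190), the spoon spanning crop (372–500,165), and the unit's plate edges.

```bash
python3 - <<'E'
from h import *
c=dict(np.load('top1.npz')); f=lambda x,y,z:plane(c,185+x/5-.4,190+y/5-.4,z)
print('spoon',f(374,167,.08),f(500,161,.08),f(437,165,.08))
print('handle top corners',[np.round(f(x,y,.155)[:2],4).tolist() for x,y in((48,160),(112,158),(117,218),(50,224))])
for a,b,z in(((45,115),(525,70),.01),((55,298),(540,253),.01),((535,33),(718,15),.132),((555,270),(745,252),.132)):
    d=f(*b,z)-f(*a,z); print('yaw',np.arctan2(d[0],-d[1]))
g=lambda x,y,z:plane(c,355+x/5-.4,230+(y-325)/5-.4,z)
d=g(199,433,.019)-g(208,543,.019); print('boat',(g(199,433,.019)+g(208,543,.019))/2,np.linalg.norm(d),np.arctan2(d[1],d[0]))
P=cloud(c)
for y in(225,228,231): print(np.round(P[y,195:210:2],3).tolist())
E
```

```text
spoon [0.50677079 0.12188102 0.08      ] [0.51078768 0.05055963 0.08      ] [0.5082122  0.08622202 0.08      ]
handle top corners [[0.5047, 0.2902], [0.5061, 0.2565], [0.4745, 0.253], [0.4711, 0.2881]]
yaw 0.10270003251613548
yaw 0.10066170851857303
yaw 0.10751466307099135
yaw 0.10248023252608564
boat [ 0.39779522 -0.2786493   0.019     ] 0.06449354778303874 0.05940542927083388
[[0.496, 0.288, 0.153], [0.496, 0.283, 0.152], [0.496, 0.277, 0.157], [0.496, 0.272, 0.156], [0.496, 0.267, 0.155], [0.496, 0.261, 0.157], [0.497, 0.26, 0.132], [0.5, 0.266, 0.073]]
[[0.488, 0.288, 0.153], [0.488, 0.282, 0.158], [0.488, 0.277, 0.156], [0.488, 0.272, 0.156], [0.488, 0.266, 0.156], [0.488, 0.261, 0.157], [0.489, 0.259, 0.136], [0.491, 0.262, 0.094]]
[[0.48, 0.288, 0.154], [0.48, 0.282, 0.155], [0.48, 0.277, 0.154], [0.48, 0.272, 0.154], [0.48, 0.267, 0.152], [0.48, 0.261, 0.156], [0.481, 0.259, 0.138], [0.483, 0.262, 0.092]]
```

```bash
cat >> h.py <<'E'
def step(x,y,z,yaw,s=None):
    "row (without claw) from the present pose to TCP x,y,z, tool down, tool y at world angle yaw"
    s=s or r.read_state(); Q=R.from_quat(s['eef_rot'])
    Y=np.array([np.cos(yaw),np.sin(yaw),0]);Z=np.array([0,0,-1.]);T=R.from_matrix(np.stack([np.cross(Y,Z),Y,Z],1))
    d=Q.inv().apply(np.array([x,y,z])-s['ee_pos'])*1000
    return np.round((Q.inv()*T).as_rotvec(),4).tolist()+np.round(d,1).tolist()
E
python3 - <<'E'
from h import *
print(step(.55,.1,.27,-.2));print(step(.395,-.28,.20,.059-np.pi/2))
E
```

```text
[-0.001, 0.0009, 1.39, -473.4, -327.5, -47.7]
[-0.0003, 0.0017, 2.7018, -470.8, -737.8, 22.8]
```

Emit:
{"fn": "apply_moves", "kwargs": {"steps": [[0, 0, 1.39, -473, -328, -48, 0.5], [0, 0, 1.39, -473, -328, -48, 0.5], [0, 0, 1.39, -473, -328, -48, 0.5], [0, 0, 1.39, -473, -328, -48, 0.5], [0, 0, 1.39, -473, -328, -48, 0.5], [0, 0, 1.39, -473, -328, -48, 0.5], [0, 0, 1.39, -473, -328, -48, -0.08], [0, 0, 1.39, -473, -328, -48, -0.08], [0, 0, 1.39, -473, -328, -48, -0.08], [0, 0, 1.39, -473, -328, -48, -0.08], [0, 0, 1.39, -473, -328, -48, -0.08], [0, 0, 1.39, -473, -328, -48, -0.08], [0, 0, 1.39, -473, -328, -48, -0.08], [0, 0, 1.39, -473, -328, -48, -0.08], [0, 0, 1.39, -473, -328, -48, -0.08], [0, 0, 1.39, -473, -328, -48, -0.08]], "force": 15}}

```text
time: 1.43
ee_pos: [0.5502, 0.0975, 0.2703]
eef_rot: [0.776, 0.631, -0.0, 0.0]
ft_force: [-0.0, -0.4, 0.5]
width: 0.0403
grip_force: 0.0
```

```bash
python3 - <<'E'
from h import *
s=r.read_state();print(s['time'],s['ee_pos'],s['joint_positions'],s['width'])
print(step(.395,-.28,.20,.059-np.pi/2))
E
```

```text
1.4333 [0.55016446 0.09748126 0.27028152] [-0.6578062   0.1635945   0.45621001  1.58879409 -0.07204747  1.40652352
 -0.39956355] 0.040264759017430055
[0.0005, 0.0008, 1.3073, -401.1, -75.3, 70.6]
```

Emit:
{"fn": "apply_moves", "kwargs": {"steps": [[0, 0, 1.307, -401, -75, 30, -0.08], [0, 0, 1.307, -401, -75, 30, -0.08], [0, 0, 1.307, -401, -75, 30, -0.08], [0, 0, 1.307, -401, -75, 30, -0.08], [0, 0, 1.307, -401, -75, 30, -0.08], [0, 0, 1.307, -401, -75, 30, -0.08], [0, 0, 1.307, -401, -75, 71, -0.08], [0, 0, 1.307, -401, -75, 71, -0.08], [0, 0, 1.307, -401, -75, 71, -0.08], [0, 0, 1.307, -401, -75, 71, -0.08], [0, 0, 1.307, -401, -75, 71, -0.08], [0, 0, 1.307, -401, -75, 71, -0.08], [0, 0, 1.307, -401, -75, 71, -0.08], [0, 0, 1.307, -401, -75, 71, -0.08], [0, 0, 1.307, -401, -75, 71, -0.08]]}}

```text
time: 2.68
ee_pos: [0.3973, -0.2767, 0.1997]
eef_rot: [0.999, 0.034, 0.0, -0.0]
ft_force: [0.6, 0.2, -0.1]
width: 0.0398
grip_force: 0.0
```

```bash
python3 - <<'E'
from h import *
s=r.read_state();print(s['time'],s['ee_pos'],s['joint_positions'])
c=cam('wrist');np.savez('w1.npz',**c);save('w1.png',c['pixels']);print(c['position'])
g=cv2.cvtColor(c['pixels'],cv2.COLOR_RGB2GRAY)
m=(g>215).astype(np.uint8);n,l,st,ce=cv2.connectedComponentsWithStats(m)
for i in range(1,n):
    if st[i,4]<300: continue
    cs,_=cv2.findContours((l==i).astype(np.uint8),0,2); q=cv2.minAreaRect(cs[0]); P=np.array([plane(c,*x,.019)[:2] for x in cv2.boxPoints(q)])
    print(np.round(plane(c,*q[0],.019),4),np.round(P,4).tolist(),np.round(q[0]))
E
```

```text
2.6833 [ 0.39731001 -0.27667146  0.1997016 ] [-0.29998559  0.00592792  0.83167118  1.88932007 -0.00521717  1.24806708
 -0.96906984]
[ 0.47620725 -0.27132024  0.3615747 ]
[ 0.5361 -0.0007  0.019 ] [[0.5632, 0.0128], [0.568, -0.0001], [0.5074, -0.015], [0.5021, -0.0014]] [12. 35.]
[ 0.5383 -0.0194  0.019 ] [[0.5646, -0.0064], [0.5697, -0.0225], [0.5106, -0.0331], [0.505, -0.016]] [30. 34.]
[ 0.5481 -0.1734  0.019 ] [[0.5779, -0.1696], [0.5785, -0.1784], [0.5166, -0.1774], [0.5159, -0.1682]] [184.  34.]
[ 0.5755 -0.379   0.019 ] [[0.5725, -0.2139], [0.5787, -0.2144], [0.5786, -0.5465], [0.5723, -0.5481]] [392.  19.]
[ 0.5349 -0.0412  0.019 ] [[0.5526, -0.0166], [0.5662, -0.0504], [0.5165, -0.0667], [0.5016, -0.0314]] [53. 39.]
[ 0.5348 -0.2051  0.019 ] [[0.5638, -0.2018], [0.5642, -0.2077], [0.5043, -0.2085], [0.5038, -0.2023]] [216.  52.]
[0.4919 0.0091 0.019 ] [[0.4509, 0.0272], [0.5287, 0.0124], [0.5301, -0.0077], [0.4523, 0.0056]] [10. 82.]
[ 0.3829 -0.3295  0.019 ] [[0.2829, -0.1456], [0.4873, -0.1761], [0.4705, -0.4907], [0.2547, -0.5178]] [321. 203.]
[ 0.4167 -0.2905  0.019 ] [[0.3614, -0.1718], [0.4789, -0.1877], [0.468, -0.4005], [0.3464, -0.4066]] [290. 172.]
[ 0.3043 -0.0185  0.019 ] [[0.2744, 0.0794], [0.3642, 0.0421], [0.3332, -0.1131], [0.2379, -0.0858]] [ 61. 248.]
[ 0.3241 -0.0199  0.019 ] [[0.3506, -0.0002], [0.3538, -0.0471], [0.2965, -0.0405], [0.2931, 0.0086]] [ 60. 233.]
[ 0.3437 -0.0934  0.019 ] [[0.3293, -0.0653], [0.3577, -0.0698], [0.3578, -0.121], [0.3293, -0.1177]] [120. 222.]
[ 0.3295 -0.5629  0.019 ] [[0.355, -0.4895], [0.3638, -0.6192], [0.3028, -0.6399], [0.2935, -0.5039]] [505. 257.]
[ 0.2147 -0.2891  0.019 ] [[0.2311, -0.2135], [0.2412, -0.3617], [0.1978, -0.367], [0.1874, -0.2141]] [277. 323.]
[ 0.2268 -0.5673  0.019 ] [[0.1962, -0.5534], [0.2621, -0.5505], [0.256, -0.5807], [0.1895, -0.5851]] [486. 327.]
```

View pics/w1.png

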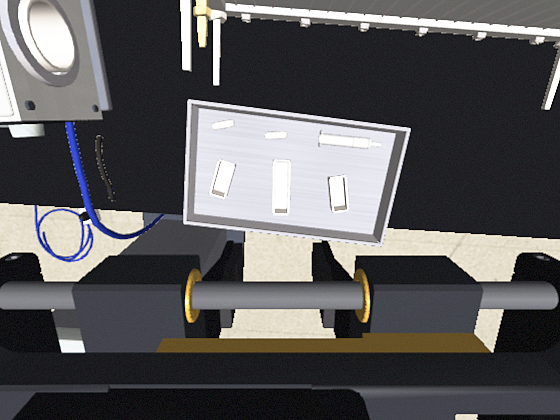

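The wrist view shows the long boat in the middle, its rim corners at about (274,160), (290,160), (289,214) and (273,214). The fingers straddle it.

```bash
python3 - <<'E'
from h import *
c=dict(np.load('w1.npz'))
f=plane(c,282,160,.019);n=plane(c,281,214,.019);print(f,n,(f+n)/2,np.linalg.norm(f-n),np.arctan2(f[1]-n[1],f[0]-n[0]))
# tray floor/white split by gradient
m=(cv2.cvtColor(c['pixels'],cv2.COLOR_RGB2HSV)[...,1]<10)
g=cv2.cvtColor(c['pixels'],cv2.COLOR_RGB2GRAY);
for v in(170,185,200): print(g[v,268:298].tolist())
print([plane(c,u,187,.019)[:2].round(4).tolist() for u in(273,290)])
mid=(f+n)/2; yaw=np.arctan2(f[1]-n[1],f[0]-n[0])-np.pi/2
print(step(mid[0],mid[1],.006,yaw))
E
```

```text
[ 0.42970693 -0.28002492  0.019     ] [ 0.36623255 -0.28347502  0.019     ] [ 0.39796974 -0.28174997  0.019     ] 0.06356807392607589 0.05430089724432686
[230, 230, 228, 224, 240, 255, 253, 253, 255, 255, 255, 255, 255, 255, 255, 255, 255, 255, 255, 247, 250, 255, 252, 229, 231, 231, 233, 232, 234, 233]
[229, 229, 229, 228, 236, 255, 253, 253, 255, 255, 255, 255, 255, 255, 255, 255, 255, 255, 255, 240, 246, 255, 231, 231, 230, 232, 230, 231, 230, 229]
[227, 229, 229, 225, 250, 255, 250, 252, 255, 255, 255, 255, 255, 255, 255, 255, 255, 255, 253, 251, 255, 251, 218, 226, 228, 229, 227, 229, 229, 230]
[[0.3981, -0.272], [0.3995, -0.2915]]
[-0.0002, -0.0005, 0.0134, 0.3, 4.9, 193.7]
```

Emit:
{"fn": "apply_moves", "kwargs": {"steps": [[0, 0, 0.01, 1, 4, 40, -0.08], [0, 0, 0.01, 1, 4, 80, -0.08], [0, 0, 0.01, 1, 4, 120, -0.08], [0, 0, 0.01, 1, 4, 150, -0.08], [0, 0, 0.01, 1, 4, 170, -0.08], [0, 0, 0.01, 1, 4, 183, -0.08], [0, 0, 0.01, 1, 4, 190, -0.08], [0, 0, 0.01, 1, 4, 193, -0.08], [0, 0, 0.01, 1, 4, 193, -0.08], [0, 0, 0.01, 1, 4, 193, -0.7], [0, 0, 0.01, 1, 4, 193, -0.7], [0, 0, 0.01, 1, 4, 193, -0.7], [0, 0, 0.01, 1, 4, 193, -0.7], [0, 0, 0.01, 1, 4, 193, -0.7], [0, 0, 0.01, 1, 4, 193, -0.7]], "force": 15}}

```text
time: 3.98
ee_pos: [0.398, -0.2821, 0.007]
eef_rot: [1.0, 0.027, 0.0, -0.0]
ft_force: [-1.0, 1.3, 7.2]
width: 0.0195
grip_force: 15.0
```

Emit:
{"fn": "apply_moves", "kwargs": {"steps": [[0, 0, 0, 0, 0, -10, -0.7], [0, 0, 0, 0, 0, -30, -0.7], [0, 0, 0, 0, 0, -60, -0.7], [0, 0, 0, 0, 0, -100, -0.7], [0, 0, 0, 0, 0, -140, -0.7], [0, 0, 0, 0, 0, -180, -0.7], [0, 0, 0, 0, 0, -220, -0.7], [0, 0, 0, 0, 0, -240, -0.7], [0, 0, 0, 0, 0, -240, -0.7]]}}

```text
time: 4.73
ee_pos: [0.399, -0.2835, 0.2515]
eef_rot: [1.0, 0.026, 0.004, 0.001]
ft_force: [0.5, -0.0, -1.0]
width: 0.0196
grip_force: 15.0
```

```bash
python3 - <<'E'
from h import *
s=r.read_state();print(s['width'],s['ft_force'],s['ee_pos']); c=cam('wrist');np.savez('w2.npz',**c);save('w2.png',c['pixels'])
print(step(.508,.086,.20,.103))
E
```

```text
0.019582779657367863 [ 0.51091316 -0.0311513  -0.958744  ] [ 0.39902566 -0.28348021  0.25148035]
[0.0042, -0.0029, -1.6204, 129.0, -362.5, 49.2]
```

View pics/w2.png

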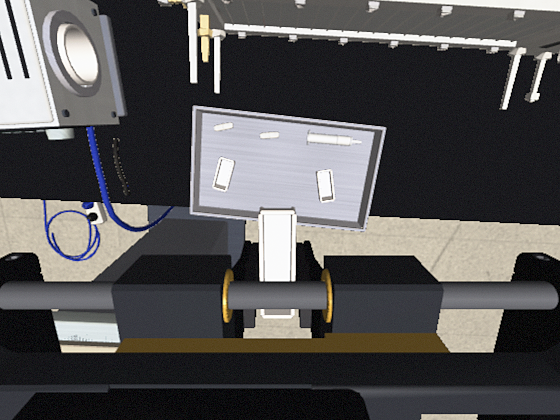

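The boat is held between the fingers; its far rim is at row 209 and its near end at rows ~310–318, columns 259–297.

```bash
python3 - <<'E'
from h import *
c=dict(np.load('w2.npz')); s=r.read_state();Q=R.from_quat(s['eef_rot']); P=cloud(c)
L=lambda p:np.round(Q.inv().apply(p-s['ee_pos'])*1000,1)
print('far rim',L(plane(c,278,209.5,.2635)),'near rim',[(v,L(plane(c,278,v,.2635))[0]) for v in(308,312,316)])
g=cv2.cvtColor(c['pixels'],cv2.COLOR_RGB2GRAY)
print('col 278',g[205:222,278].tolist(),g[306:324,278].tolist())
for v in(211,214,220,240,260,275,309,312,315,317): print(v,L(P[v,278]),L(P[v,262]),L(P[v,295]))
E
```

```text
far rim [ 33.7   1.2 -14.5] near rim [(308, np.float64(-24.7)), (312, np.float64(-27.4)), (316, np.float64(-30.0))]
col 278 [203, 207, 193, 118, 63, 202, 247, 253, 252, 240, 248, 251, 251, 251, 250, 250, 250] [112, 103, 88, 138, 153, 150, 151, 150, 140, 247, 255, 255, 219, 186, 195, 196, 194, 189]
211 [ 32.7   1.2 -13.9] [ 32.5  -7.1 -13.2] [-47.5  26.3 245.4]
214 [ 30.6   1.2 -12.2] [ 30.8  -7.1 -13. ] [ 31.1  10.1 -13.8]
220 [23.4  1.3 -0.9] [ 27.7  -7.1 -13.5] [ 28.   10.1 -14.4]
240 [11.4  1.3 -1.5] [ 16.5  -7.3 -13.8] [ 16.2  10.3 -13.1]
260 [-1.5  1.3 -1.1] [  4.   -7.6 -12.2] [  5.6  10.4 -15.5]
275 [-11.2   1.3  -1.3] [ -4.   -7.6 -14.3] [ -1.8  10.3 -18.4]
309 [-29.    1.3  -9.6] [-26.5  -8.  -13.2] [-733.6   80.7  998.5]
312 [-29.6   1.3 -11.6] [-27.7  -7.9 -14.3] [-746.4   80.7  994.7]
315 [-30.3   1.2 -13.4] [-29.6  -7.9 -14.4] [-762.8   81.1  996.1]
317 [-31.    1.2 -14.3] [-31.7  -8.  -13.4] [-772.6   81.2  995.4]
```

```bash
python3 - <<'E'
from h import *
print(step(.515,.016,.20,.103))
E
```

```text
[0.0042, -0.0029, -1.6204, 132.3, -292.2, 49.3]
```

Emit:
{"fn": "apply_moves", "kwargs": {"steps": [[0.004, -0.003, -1.62, 132, -292, 20, -0.7], [0.004, -0.003, -1.62, 132, -292, 20, -0.7], [0.004, -0.003, -1.62, 132, -292, 20, -0.7], [0.004, -0.003, -1.62, 132, -292, 20, -0.7], [0.004, -0.003, -1.62, 132, -292, 20, -0.7], [0.004, -0.003, -1.62, 132, -292, 20, -0.7], [0.004, -0.003, -1.62, 132, -292, 20, -0.7], [0.004, -0.003, -1.62, 132, -292, 20, -0.7], [0.004, -0.003, -1.62, 132, -292, 20, -0.7], [0.004, -0.003, -1.62, 132, -292, 20, -0.7], [0.004, -0.003, -1.62, 132, -292, 40, -0.7], [0.004, -0.003, -1.62, 132, -292, 49, -0.7], [0.004, -0.003, -1.62, 132, -292, 49, -0.7], [0.004, -0.003, -1.62, 132, -292, 49, -0.7], [0.004, -0.003, -1.62, 132, -292, 49, -0.7], [0.004, -0.003, -1.62, 132, -292, 49, -0.7]]}}

```text
time: 6.12
ee_pos: [0.5135, 0.0164, 0.1974]
eef_rot: [0.671, 0.741, -0.002, -0.002]
ft_force: [-0.0, 0.3, 1.3]
width: 0.0201
grip_force: 15.0
```

```bash
python3 - <<'E'
from h import *
s=r.read_state();print(s['time'],s['width'],s['ee_pos'],s['eef_rot'],s['joint_positions']); c=cam('wrist');np.savez('w3.npz',**c);save('w3.png',c['pixels'])
E
```

```text
6.1167 0.020067906270780506 [0.51353691 0.01635799 0.19735504] [ 0.67145173  0.74104443 -0.00155865 -0.0018132 ] [-0.62227924  0.10217549  0.53988667  1.80852242 -0.05582366  1.25057243
  0.03160304]
```

View pics/w3.png

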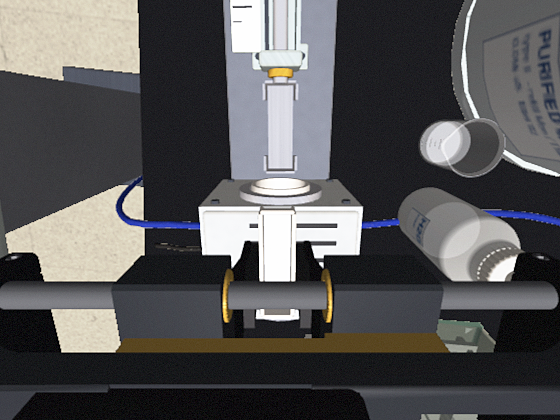

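The spoon's lips span about (264–298, 82–171), its axis near column 281, vertical in the picture, so the yaw fits. The boat is still held at columns 259–297.

```bash
python3 - <<'E'
from h import *
c=dict(np.load('w3.npz')); s=r.read_state();Q=R.from_quat(s['eef_rot']); P=cloud(c)
L=lambda p:np.round(Q.inv().apply(p-s['ee_pos'])*1000,1)
print('ee z at pts spoon'); 
for u,v in((281,100),(281,127),(281,150),(281,170)): print(np.round(P[v,u],4),L(P[v,u]))
g=cv2.cvtColor(c['pixels'],cv2.COLOR_RGB2GRAY)
for v in(90,165,125): print(v,g[v,258:304].tolist())
print(g[74:92,281].tolist(),g[160:182,281].tolist())
for u in(262,264,266,296,298,299): print(u,L(plane(c,u,165,.082)),L(plane(c,u,90,.082)),L(plane(c,u,127,.076)))
for v in(80,82,84,168,171,174): print(v,L(plane(c,281,v,.082)),np.round(P[v,281],4))
for v in(230,250): print('boat',L(P[v,278]),L(P[v,262]),L(P[v,295]))
print('boat rims',L(plane(c,262,235,s['ee_pos'][2]+.013)),L(plane(c,295,235,s['ee_pos'][2]+.013)),g[235,252:304].tolist(),g[203:215,278].tolist())
E
```

```text
ee z at pts spoon
[0.5072 0.1091 0.0744] [ 92.8   3.3 123.2]
[0.5096 0.0862 0.0744] [ 69.8   3.4 123.1]
[0.5116 0.0658 0.0748] [ 49.3   3.5 122.7]
[0.5134 0.0482 0.0797] [ 31.6   3.4 117.9]
90 [157, 159, 155, 150, 176, 221, 222, 159, 96, 166, 220, 226, 219, 216, 220, 222, 221, 221, 221, 223, 222, 221, 219, 221, 221, 220, 220, 223, 222, 223, 222, 219, 217, 224, 215, 147, 84, 162, 224, 227, 185, 153, 160, 159, 159, 159]
165 [156, 159, 157, 156, 156, 174, 219, 225, 156, 104, 173, 221, 222, 216, 219, 220, 223, 222, 224, 223, 223, 218, 215, 217, 217, 215, 217, 221, 221, 221, 220, 220, 220, 220, 161, 80, 159, 225, 216, 171, 149, 157, 156, 158, 159, 157]
125 [158, 157, 158, 157, 157, 158, 157, 156, 157, 163, 206, 226, 222, 216, 220, 223, 222, 222, 223, 225, 225, 220, 216, 220, 222, 220, 222, 222, 222, 224, 222, 221, 217, 225, 203, 164, 159, 157, 160, 159, 158, 161, 160, 161, 160, 158]
[196, 174, 154, 213, 227, 223, 225, 231, 190, 108, 108, 162, 215, 223, 221, 220, 221, 220] [216, 216, 215, 215, 217, 217, 219, 225, 160, 91, 80, 176, 231, 193, 160, 156, 156, 111, 255, 255, 254, 254]
262 [ 36.
[... 442 characters left out ...]
] [0.5058 0.1223 0.0897]
84 [105.2   3.2 115.6] [0.5059 0.1219 0.0775]
168 [ 33.8   3.4 115.5] [0.5133 0.0493 0.0752]
171 [ 31.    3.4 115.5] [0.5135 0.0477 0.0819]
174 [ 28.2   3.4 115.5] [0.5154 0.0332 0.0174]
boat [16.8  0.3  1.7] [ 21.6  -8.1 -10.9] [ 21.7   9.3 -11.3]
boat [4.5 0.3 1.3] [ 10.4  -8.3 -11.4] [ 9.6  9.5 -9.9]
boat rims [ 19.6  -8.1 -13. ] [ 19.6   9.2 -13. ] [248, 248, 248, 248, 247, 247, 243, 252, 255, 255, 237, 145, 249, 255, 254, 254, 254, 254, 254, 254, 254, 254, 254, 254, 254, 254, 254, 254, 254, 254, 254, 254, 254, 254, 254, 254, 255, 255, 227, 183, 255, 255, 255, 242, 239, 247, 247, 247, 247, 246, 246, 245] [230, 214, 124, 180, 210, 133, 76, 198, 249, 255, 255, 249]
```

```bash
python3 - <<'E'
from h import *
print(step(.508,.0855,.11,.102),step(.508,.0855,.0785,.102))
E
```

```text
[-0.0044, -0.0007, -0.0027, 69.2, 1.6, 87.6] [-0.0044, -0.0007, -0.0027, 69.2, 1.8, 119.1]
```

Emit:
{"fn": "apply_moves", "kwargs": {"steps": [[-0.004, 0, -0.003, 35, 1.6, 10, -0.7], [-0.004, 0, -0.003, 60, 1.6, 30, -0.7], [-0.004, 0, -0.003, 69, 1.6, 55, -0.7], [-0.004, 0, -0.003, 69, 1.6, 75, -0.7], [-0.004, 0, -0.003, 69, 1.6, 88, -0.7], [-0.004, 0, -0.003, 69, 1.6, 88, -0.7], [-0.004, 0, -0.003, 69, 1.6, 88, -0.7]]}}

```text
time: 6.75
ee_pos: [0.5076, 0.0852, 0.1096]
eef_rot: [0.669, 0.743, -0.0, -0.001]
ft_force: [-1.3, 0.3, 0.4]
width: 0.02
grip_force: 15.0
```

```bash
python3 - <<'E'
from h import *
s=r.read_state();print(s['ee_pos'],s['width'],step(.508,.0855,.0785,.102))
E
```

```text
[0.50763904 0.0852114  0.1096272 ] 0.019999115215894064 [-0.0011, -0.0004, 0.0022, 0.2, 0.4, 31.1]
```

Emit:
{"fn": "apply_moves", "kwargs": {"steps": [[-0.001, 0, 0.002, 0.2, 0.4, 12, -0.7], [-0.001, 0, 0.002, 0.2, 0.4, 20, -0.7], [-0.001, 0, 0.002, 0.2, 0.4, 25, -0.7], [-0.001, 0, 0.002, 0.2, 0.4, 28, -0.7], [-0.001, 0, 0.002, 0.2, 0.4, 30, -0.7], [-0.001, 0, 0.002, 0.2, 0.4, 30, -0.7], [-0.001, 0, 0.002, 0.2, 0.4, 30, -0.7]]}}

```text
time: 7.33
ee_pos: [0.5083, 0.0857, 0.0799]
eef_rot: [0.669, 0.743, 0.001, -0.0]
ft_force: [0.3, -0.2, -0.4]
width: 0.0196
grip_force: 15.0
```

Emit:
{"fn": "apply_moves", "kwargs": {"steps": [[0, 0, 0, 0, 0, 1, -0.7], [0, 0, 0, 0, 0, 1.5, -0.7], [0, 0, 0, 0, 0, 1.5, -0.7]]}}

```text
time: 7.58
ee_pos: [0.5086, 0.0858, 0.079]
eef_rot: [0.669, 0.743, 0.001, -0.0]
ft_force: [-3.2, -0.9, 8.7]
width: 0.0199
grip_force: 15.0
```

Contact came at the expected floor height, so I'll release, back off upward and look.

Emit:
{"fn": "apply_moves", "kwargs": {"steps": [[0, 0, 0, 0, 0, 0.5, -0.5], [0, 0, 0, 0, 0, 0.5, -0.25], [0, 0, 0, 0, 0, 0.5, -0.15], [0, 0, 0, 0, 0, 0.5, -0.15], [0, 0, 0, 0, 0, -10, -0.15], [0, 0, 0, 0, 0, -40, -0.15], [0, 0, 0, 0, 0, -80, -0.15], [0, 0, 0, -35, 0, -110, -0.15], [0, 0, 0, -70, 0, -120, -0.15], [0, 0, 0, -70, 0, -120, -0.15], [0, 0, 0, -70, 0, -120, -0.15]]}}

```text
time: 8.5
ee_pos: [0.516, 0.0136, 0.1998]
eef_rot: [0.671, 0.741, 0.002, 0.001]
ft_force: [-0.9, 1.0, -0.3]
width: 0.0373
grip_force: 0.0
```

```bash
python3 - <<'E'
from h import *
s=r.read_state();print(s['ee_pos'],s['ft_force']); c=cam('wrist');np.savez('w4.npz',**c);P=cloud(c)
save('w4.png',cv2.resize(c['pixels'][40:240,180:380],None,fx=3,fy=3,interpolation=2))
for v in range(70,185,8): print(v,np.round(P[v,280],4),np.round(P[v,272],4),np.round(P[v,288],4))
E
```

```text
[0.51602709 0.0136023  0.1997994 ] [-0.93133107  0.98624938 -0.28523823]
70 [0.5073 0.1284 0.0935] [0.5008 0.1276 0.0946] [0.5139 0.13   0.0864]
78 [0.5079 0.1229 0.0893] [0.5013 0.1221 0.0906] [0.5146 0.1244 0.0824]
86 [0.5085 0.1167 0.0903] [0.5019 0.1161 0.0892] [0.5156 0.1189 0.074 ]
94 [0.5092 0.1114 0.0764] [0.5022 0.1107 0.077 ] [0.5162 0.1122 0.0759]
102 [0.5099 0.1047 0.0788] [0.5028 0.1041 0.0765] [0.5075 0.0922 0.3617]
110 [0.5106 0.0981 0.0774] [0.5035 0.0974 0.0782] [0.5177 0.0989 0.0748]
118 [0.5112 0.0913 0.0787] [0.5041 0.0906 0.0765] [0.5185 0.092  0.0738]
126 [0.512  0.0844 0.0767] [0.5048 0.0837 0.0776] [0.5193 0.0851 0.0743]
134 [0.5127 0.0775 0.0788] [0.5055 0.0767 0.0777] [0.5201 0.078  0.0732]
142 [0.5134 0.0705 0.0789] [0.5061 0.0696 0.077 ] [0.5235 0.0666 0.0172]
150 [0.5141 0.0632 0.0777] [0.5068 0.0624 0.0772] [0.5243 0.0581 0.0188]
158 [0.5147 0.0569 0.0852] [0.5075 0.0561 0.0846] [0.5254 0.049  0.0167]
166 [0.5156 0.0486 0.0785] [0.5082 0.0481 0.0799] [0.5229 0.0496 0.0802]
174 [0.517  0.0378 0.06  ] [0.509  0.0373 0.0613] [0.5273 0.0311 0.0179]
182 [0.5178 0.0299 0.061 ] [0.5098 0.0289 0.0597] [0.5255 0.0314 0.0645]
```

View pics/w4.png

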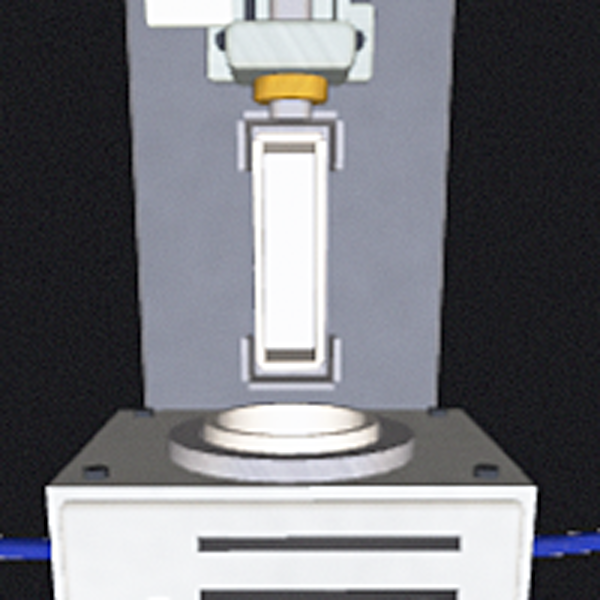

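The boat sits inside the spoon's lips, all round and level (rims at crop x 252–327, y 135–370). Next I'll go over to the handle.

```bash
python3 - <<'E'
from h import *
print(step(.496,.2,.25,.103))
E
```

```text
[0.0016, -0.0014, -0.0007, 185.6, -0.5, -51.0]
```

Emit:
{"fn": "apply_moves", "kwargs": {"steps": [[0.002, -0.001, 0, 20, 0, -30, 0.6], [0.002, -0.001, 0, 60, 0, -51, 0.6], [0.002, -0.001, 0, 100, 0, -51, 0.6], [0.002, -0.001, 0, 140, 0, -51, 0.6], [0.002, -0.001, 0, 170, 0, -51, 0.6], [0.002, -0.001, 0, 185, 0, -51, 0.6], [0.002, -0.001, 0, 185, 0, -51, 0.6], [0.002, -0.001, 0, 185, 0, -51, 0.6]]}}

```text
time: 9.22
ee_pos: [0.4956, 0.2005, 0.2486]
eef_rot: [0.669, 0.744, -0.001, -0.0]
ft_force: [-0.1, -0.0, 0.4]
width: 0.0691
grip_force: 0.0
```

```bash
python3 - <<'E'
from h import *
s=r.read_state();print(s['ee_pos'],s['width']); c=cam('wrist');np.savez('w5.npz',**c);P=cloud(c)
save('w5.png',c['pixels'])
m=(P[...,2]>.145)&(P[...,2]<.165)&(abs(P[...,0]-.489)<.04)&(abs(P[...,1]-.275)<.04)
v,u=np.nonzero(m);print(len(u),u.min(),u.max(),v.min(),v.max())
q=P[m][:,:2];rc=cv2.minAreaRect(q.astype(np.float32)*1000);print(rc,np.median(P[m],0))
print(step(.4884,.275,.112,.103))
E
```

```text
[0.4955536  0.20049641 0.24855547] 0.06914663770028577
1538 259 300 104 141
((489.316650390625, 274.0697021484375), (33.82139205932617, 29.32367515563965), 5.872450828552246) [0.48913144 0.27459608 0.15425984]
[-0.0021, 0.0012, 0.0008, 76.4, 0.6, 136.7]
```

View pics/w5.png

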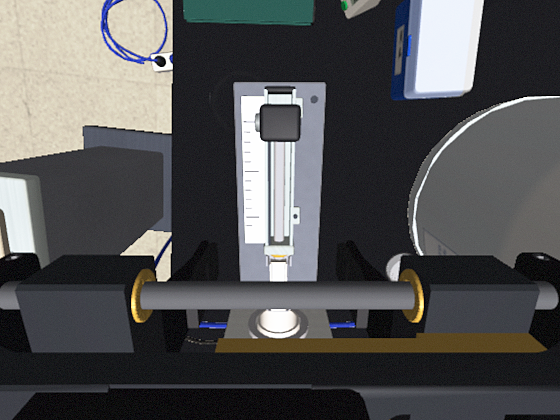

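The handle top is at (259–300, 104–141), giving a centre of (0.489, 0.274) and agreeing with the earlier estimate; the button shows at its left (257,122).

Emit:
{"fn": "apply_moves", "kwargs": {"steps": [[-0.002, 0.001, 0, 35, 0.6, 10, 0.6], [-0.002, 0.001, 0, 65, 0.6, 20, 0.6], [-0.002, 0.001, 0, 76, 0.6, 45, 0.6], [-0.002, 0.001, 0, 76, 0.6, 80, 0.6], [-0.002, 0.001, 0, 76, 0.6, 110, 0.6], [-0.002, 0.001, 0, 76, 0.6, 127, 0.6], [-0.002, 0.001, 0, 76, 0.6, 136, 0.6], [-0.002, 0.001, 0, 76, 0.6, 136, 0.6], [-0.002, 0.001, 0, 76, 0.6, 136, 0.6]]}}

```text
time: 10.02
ee_pos: [0.4894, 0.2748, 0.114]
eef_rot: [0.67, 0.742, 0.001, 0.0]
ft_force: [0.9, 0.5, 0.3]
width: 0.0699
grip_force: 0.0
```

```bash
python3 - <<'E'
from h import *
s=r.read_state();print(s['ee_pos'],s['width'],s['ft_force'],step(.4884,.2745,.112,.103))
E
```

```text
[0.48936631 0.2747821  0.1139662 ] 0.06988193019103041 [0.89122397 0.49442847 0.32871845] [0.0012, -0.0009, -0.0005, -0.2, -1.0, 2.0]
```

Emit:
{"fn": "apply_moves", "kwargs": {"steps": [[0.001, -0.001, 0, 0, -1, 2, 0.6], [0.001, -0.001, 0, 0, -1, 2, 0], [0.001, -0.001, 0, 0, -1, 2, -0.5], [0.001, -0.001, 0, 0, -1, 2, -0.5], [0.001, -0.001, 0, 0, -1, 2, -0.5], [0.001, -0.001, 0, 0, -1, 2, -0.5], [0.001, -0.001, 0, 0, -1, 2, -0.5], [0.001, -0.001, 0, 0, -1, 2, -0.5], [0.001, -0.001, 0, 0, -1, 2, -0.5]], "force": 35}}

```text
time: 10.77
ee_pos: [0.4896, 0.2755, 0.1113]
eef_rot: [0.67, 0.743, 0.001, 0.001]
ft_force: [12.4, 2.8, -8.2]
width: 0.0343
grip_force: 35.0
```

```bash
python3 - <<'E'
from h import *
s=r.read_state();print(s['ee_pos'],s['width'],s['ft_force'],s['grip_force'])
p=s['ee_pos'];print(step(p[0]+.1*np.sin(.103),p[1]-.1*np.cos(.103),p[2],.103))
E
```

```text
[0.48962024 0.27550074 0.11128797] 0.03428773613662116 [12.36090373  2.77809074 -8.21973596] 35.03031555621419
[0.0035, -0.0004, 0.0001, -100.0, -0.0, -0.0]
```

Emit:
{"fn": "apply_moves", "kwargs": {"steps": [[0, 0, 0, 0, 1, 0.5, -0.5], [0, 0, 0, -2, 1, 0.5, -0.5], [0, 0, 0, -5, 1, 0.5, -0.5], [0, 0, 0, -9, 1, 0.5, -0.5], [0, 0, 0, -13, 1, 0.5, -0.5], [0, 0, 0, -17, 1, 0.5, -0.5], [0, 0, 0, -21, 1, 0.5, -0.5], [0, 0, 0, -25, 1, 0.5, -0.5], [0, 0, 0, -29, 1, 0.5, -0.5], [0, 0, 0, -33, 1, 0.5, -0.5], [0, 0, 0, -37, 1, 0.5, -0.5], [0, 0, 0, -40, 1, 0.5, -0.5], [0, 0, 0, -40, 1, 0.5, -0.5], [0, 0, 0, -40, 1, 0.5, -0.5]]}}

```text
time: 11.93
ee_pos: [0.4936, 0.2362, 0.1112]
eef_rot: [0.669, 0.743, 0.001, 0.0]
ft_force: [4.4, 3.7, 0.4]
width: 0.0338
grip_force: 35.0
```

```bash
python3 - <<'E'
from h import *
s=r.read_state();print(s['ee_pos'],s['width'],s['ft_force'],s['grip_force'],s['torque'])
d=np.array(s['ee_pos'])-[0.48962,0.2755,0.1113];print(np.hypot(*d[:2]),np.arctan2(d[0],-d[1]),step(.48962+.1*np.sin(.103),.2755-.1*np.cos(.103),.112,.103))
E
```

```text
[0.49359922 0.2362367  0.11122857] 0.03375064073006602 [4.43790991 3.71887677 0.44379766] 35.00544923124835 [ 0.50638533 -0.61816387 -0.17459233]
0.039464423286853324 0.10100231659993039 [0.0016, -0.001, 0.0008, -60.5, 0.0, -0.8]
```

Emit:
{"fn": "apply_moves", "kwargs": {"steps": [[0, 0, 0, -4, 0, 0, -0.5], [0, 0, 0, -8, 0, 0, -0.5], [0, 0, 0, -12, 0, 0, -0.5], [0, 0, 0, -16, 0, 0, -0.5], [0, 0, 0, -20, 0, 0, -0.5], [0, 0, 0, -24, 0, 0, -0.5], [0, 0, 0, -28, 0, 0, -0.5], [0, 0, 0, -32, 0, 0, -0.5], [0, 0, 0, -36, 0, 0, -0.5], [0, 0, 0, -40, 0, 0, -0.5], [0, 0, 0, -44, 0, 0, -0.5], [0, 0, 0, -48, 0, 0, -0.5], [0, 0, 0, -52, 0, 0, -0.5], [0, 0, 0, -55, 0, 0, -0.5], [0, 0, 0, -58, 0, 0, -0.5], [0, 0, 0, -60, 0, 0, -0.5], [0, 0, 0, -60.5, 0, 0, -0.5], [0, 0, 0, -60.5, 0, 0, -0.5], [0, 0, 0, -60.5, 0, 0, -0.5]]}}

```text
time: 13.52
ee_pos: [0.4997, 0.1768, 0.1112]
eef_rot: [0.669, 0.743, 0.001, -0.0]
ft_force: [3.7, 5.6, 1.3]
width: 0.0339
grip_force: 35.0
```

```bash
python3 - <<'E'
from h import *
s=r.read_state();print(s['ee_pos'],s['width'],s['ft_force'],s['grip_force'])
d=np.array(s['ee_pos'])-[0.48962,0.2755,0.1113];print(np.hypot(*d[:2]),np.arctan2(d[0],-d[1]))
cw=cam('wrist');ct=cam('top');np.savez('w6.npz',**cw);np.savez('t6.npz',**ct)
o=np.zeros((600,800,3),np.uint8)
o[:240]=cv2.resize(ct['pixels'][200:248,185:345],None,fx=5,fy=5,interpolation=2)
o[240:600,:720]=cv2.resize(cw['pixels'][60:240,120:480],None,fx=2,fy=2,interpolation=2)
save('f.png',o)
E
```

```text
[0.49965222 0.17678594 0.11123343] 0.03389452735079939 [3.65167463 5.58357843 1.30884971] 35.01112719532102
0.09922253722507418 0.10128129740202967
```

View pics/f.png

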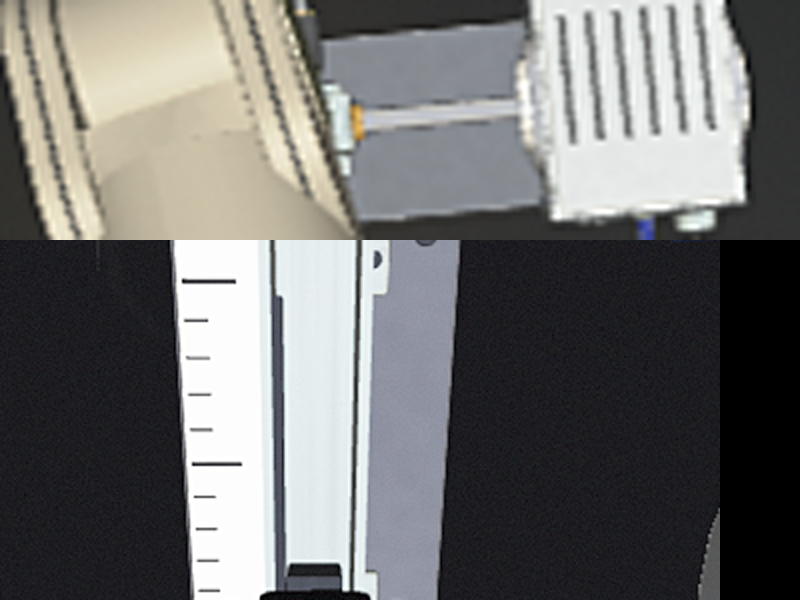

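The top crop shows the spoon in the furnace tube. The wrist crop shows long marks at crop y 281 and 464 (0 and 50); the 100 mark is hidden by the handle. I'll check where 100 lies.

```bash
python3 - <<'E'
from h import *
s=r.read_state();e=np.array([np.sin(.102),-np.cos(.102)])
c=dict(np.load('w6.npz')); 
a=plane(c,224.7,80.2,.095)[:2];b=plane(c,228,171.8,.095)[:2]
print(a,b,'spacing',(b-a)@e,'TCP past mark0',(np.array(s['ee_pos'][:2])-a)@e*1000)
c=dict(np.load('w5.npz'));P=cloud(c);g=cv2.cvtColor(c['pixels'],cv2.COLOR_RGB2GRAY)
col=g[95:245,246:256].mean(1); v=[i+95 for i in range(1,149) if col[i]<col[i-1] and col[i]<=col[i+1] and col[i]<225]
z0=np.array([.4893,.2741])
print([(k,round(float((plane(c,250,k,.095)[:2]-z0)@e*1000),1),int(col[k-95])) for k in v])
E
```

```text
[0.46114908 0.27120913] [0.46584625 0.22137144] spacing 0.05005694340766069 TCP past mark0 97.78623300434896
[(121, -0.4, 212), (171, 49.7, 144), (190, 70.1, 218), (217, 100.3, 175), (225, 109.6, 211)]
```

Emit:
{"fn": "apply_moves", "kwargs": {"steps": [[0, 0, 0, -0.5, 0, 0, -0.5], [0, 0, 0, -1, 0, 0, -0.5], [0, 0, 0, -1, 0, 0, -0.5], [0, 0, 0, -1, 0, 0, -0.5], [0, 0, 0, -1, 0, 0, -0.5], [0, 0, 0, -1, 0, 0, -0.5]]}}

```text
time: 14.12
ee_pos: [0.4998, 0.1759, 0.1113]
eef_rot: [0.669, 0.743, 0.001, -0.0]
ft_force: [3.8, 5.0, 0.8]
width: 0.0336
grip_force: 35.0
```

```bash
python3 - <<'E'
from h import *
s=r.read_state();d=np.array(s['ee_pos'])-[0.48962,0.2755,0.1113];print(np.hypot(*d[:2]),s['width'],s['ft_force'],s['time'])
# handle against scale in the scene view
c=cam('scene');save('sc.png',cv2.resize(c['pixels'][150:270,190:350],None,fx=5,fy=5,interpolation=2))
E
```

```text
0.10010410825884873 0.03358728972141467 [3.84199959 4.9689873  0.77644652] 14.1167
```

View pics/sc.png

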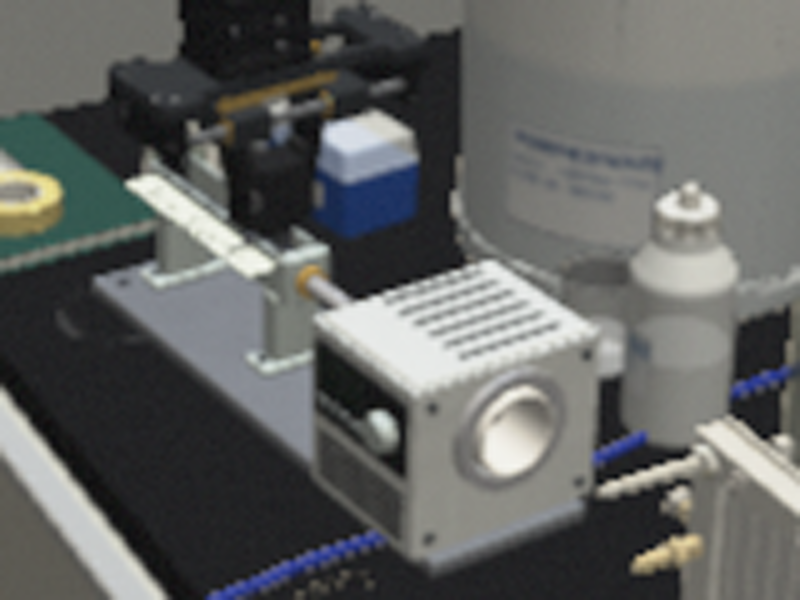

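The scene view shows the gripper on the handle at about crop (265,180), near the furnace end of the scale, with the arm extended into the tube. The neighbouring things look undisturbed, so I'm handing in.

```bash
python3 -c "
from bench import r
print(r.close_job())"
```

```text
the job is handed in; nothing more can be done
None
```

I loaded the long boat into the spoon and slid the arm out to about 100 mm, then handed the job in while still holding the handle with the button squeezed in; the 100 mark was hidden by the handle, so that figure comes from the gripper's travel (100.1 mm), and the last scale sighting, about 1 mm earlier, read about 98 mm.

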